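# Pack the tube case and shut its lid

## Robot

A 6-joint arm with a two-finger parallel gripper is mounted at the origin on a cart in front of the work surface, level with it; the furniture and walls round the work are solid. World frame = base frame: x ahead of the robot, y to its left, z up, the work surface at z = 0. Lengths are in m, angles in rad, forces in N, time in s.
With the tool pointing down it reaches from about 0.35 to 0.775 m from the base axis. Payload 5.5 kg.
Tool frame: the origin (TCP) lies midway between the tips of the shut fingers; the grasp point (between the pads) lies 19 mm behind it; z points along the fingers, y is the line along which they close (so a half turn about z gives the same grasp; the last joint's range is limited). The gripper opens to 85 mm and grips with 20 to 120 N. Pads are 22 mm wide; open, the fingers measure 114 mm over their backs; the gripper's body (76 mm by 85 mm) begins 54 mm behind the grasp point. The pads swing forward as they close: fully open they stand 13 mm farther back than shut.
Start: joints at [1.026, 0.313, 0.046, 1.304, 0, 1.431], TCP at [0.226, 0.529, 0.231] pointing down, gripper open.
Joint ranges: [-2.76, 2.76], [-0.86, 1.69], [-1.03, 1.26], [-2.2, 2.34], [-1.47, 1.5], [-3.14, 3.14]. Speed limits (rad/s): [2.57, 2.57, 3.14, 3.14, 3.14, 3.14].

## Interface

Orientations are given as a unit quaternion [x, y, z, w].
In Python, from rig import ctrl gives the robot as it stands.
- The arm moves only by the tool step_arm, never from a script. Its argument "commands" is a list that holds one entry, the list of rows, each a list of 5 numbers: the closure, from 0 (fully open) to 1 (shut), then the shift along the world's x, y, z as a fraction of full scale, then the turn about the world's z as a fraction of full scale. A call has 1 to 12 rows; each row is the pose to reach, as a shift and turn from the pose commanded when the call began, turning the shorter way round; what a row does not reach only later rows make up. Full scale, the value 1, is 0.4 m for a shift and pi rad for a turn. A row lasts 1/8 s, in which the tool goes at most 62.5 mm and 10.7 degrees, less where a joint would pass 70% of its speed; a pose out of reach is approached as far as the arm can. A call with a number of a shift or a turn outside -1 to 1 is refused whole. A call with a gripper value outside its range is refused whole. The fingers move at their own pace and stop on an object; "force" is the grip in N (left out, the last holds). Time passes only in rows, so rows that repeat a pose let the fingers close. It gives the time, the measured TCP pose, the force, the opening and the grip force at its end, in the units of the state.
- ctrl.observe(): the state, without advancing time (a new reading comes with each control period).
- ctrl.camera(name): name is "scene" or "top" or "wrist"; returns the picture (480x640x3 uint8, red, green, blue); there is no depth.
- ctrl.camera_info(name): a dict with "fx", "fy", "cx", "cy" (pixels), "T" (4x4, takes a point from camera to world coordinates). Camera axes: x right, y down, z forward; pixel columns grow to the right and rows downward; lengths in m; the calibration is good to about 2 mm. A picture is of the moment at which its call begins: read the wrist's pose just before it. camera_info takes no time and is no camera call; for the wrist camera it gives the pose at the moment of the call.
- ctrl.close_job(): hands the job in; it is judged then, once.
The state is a dict: "time_s": time; "joint_pos": joint angles; "joint_velocities": joint speeds; "tau": joint torques, N m; "tcp_pos": TCP position; "orientation": TCP orientation; "contact_force": force on the tool from outside, world axes, zero at the start; "moment": the same for the moment, N m; "opening": finger opening in m; "grasp_force": force on a finger pad.
Only numpy, scipy, OpenCV 4.12 (cv2) and the standard library are available. Lean on these libraries where they do the work, as an engineer would, in place of code of your own. Each camera call takes 0.05 s, during which the arm holds its last target. There are 200 camera calls.

## Task

The long thin tube in the open case was laid in a bay too short for it and stands above the rim: lay it down flat in the long middle bay, then take the thick tube from the sloping stand and lay it flat in the side bay that this frees. When all three tubes lie flat in their bays below the rim, close the lid fully without pressing it on a tube; leave the thin tube in the stand and all other things where they are.

Things in the scene. Friction and masses are not known exactly. Their poses are not given: they have to be found in the camera images.
- case: grey open case, fixed, on the right of the bench; 142 mm (its x) by 202 (its y), rim 56 mm above the bench, walls 5, floor top at 6. Origin: centre of its underside; x points away from the robot to the hinge, y left. Inside, three parallel bays along x: the middle one 132 mm long, the side ones 111 (a block 21 long, top 2 mm below the rim, fills their hinge end)
- bay_long (a point): middle bay: where the middle of the long tube belongs, in the case frame (0, 0, 28) mm; axes as the case. Two ribs 8 thick at x = -27 and +27 mm in the case frame carry the tube in notches 20 wide with round shoulders, notch bottom 20 mm and rib top 34 mm above the bench; between the ribs there is room for fingers down to the floor
- bay_left (a point): left side bay: where the middle of a thick tube belongs, in the case frame (-10.5, 56, 28) mm; axes as the case. Two ribs 8 thick at x = -36 and +15 mm in the case frame carry the tube in notches 26 wide with round shoulders, notch bottom 17 mm and rib top 32 mm above the bench; room for fingers between the ribs
- bay_right (a point): right side bay: where the middle of a thick tube belongs, in the case frame (-10.5, -56, 28) mm; axes as the case; ribs as in the left bay
- case_lid (a joint): angle of the lid: 0 shut, 1.57 upright, at most 1.95 (leaning away from the robot). Friction hinge: the lid stays where it is left; about 1 to 3 N at its free edge moves it
- hinge (a point): middle of the hinge line, which runs along the case's y; in the case frame (74, 0, 56) mm
- lid_lip (a point): on the outer face of the lid's lip, 154 mm from the hinge. The lid is a plate 148 mm long from the hinge, 204 wide, 14 thick (16.5 at its raised panel), its underside in the plane of the rim when shut (outer face then 70 mm above the bench); the lip, 60 wide and 8 thick, sticks out 14 mm beyond its free edge
- tube_long: long thin capped tube (123 long, body 16 dia, cap 22 dia and 14 long), at the start propped in one of the two side bays, about 25 degrees from level, its cap on the block near the hinge. Origin at the centre of its pointed end, z along the tube towards the cap
- tube_long_mid (a point): middle of the long tube's axis, 61.5 mm from its pointed end; axes as the tube
- tube_packed: thick capped tube (105 long, body 22 dia, cap 28 dia and 15 long), already lying flat in the other side bay. Origin at the centre of its pointed end, z towards the cap
- tube_packed_mid (a point): middle of that tube's axis, 52.5 mm from its pointed end
- tube_new: thick capped tube (105 long, body 22 dia, cap 28 dia and 15 long) lying in one of the two slots of the sloping stand, 35 degrees from level, cap end up and away from the robot. Origin at the centre of its pointed end, z towards the cap. All tubes weigh under 80 g
- tube_new_mid (a point): middle of that tube's axis, 52.5 mm from its pointed end
- tube_spare: thin capped tube (123 long, body 16 dia, cap 22 dia) in the other slot of the stand; stays there. Origin at the centre of its pointed end, z towards the cap
- stand: sloping metal stand, fixed, left on the bench; base 125 x 130 mm. Origin: centre of its underside; x away from the robot. Its plate (120 x 130) rises to +x at 35 degrees, plate centre 52 mm up; two slots (y = +30 and -30 mm) run up the slope, each with two notched ribs 54 mm apart that hold the tube (thick tube's axis 26 mm above the plate), room for fingers between them, and a low end stop
- bottle_small: small clear bottle with a wide orange cap, 56 mm across, 99 tall, standing between the two fixed machines in the middle of the bench (mixer at x 0.50, y 0.23 m, its knob up to 0.18 m high; centrifuge at x 0.46, y -0.01 m, its open cover up to 0.24 m high); origin at the centre of its underside; leave it
- jar: small white jar with white lid, 42 mm across, 68 tall, loose in front of the machines; origin at the centre of its underside; leave it
- tape: yellow roll of tape lying flat, 61 mm across, 13 high, loose behind the machines; origin at the centre of its underside; leave it
- dish: single petri dish, 61 mm across, 15 high, loose behind the machines; origin at the centre of its underside; leave it

How it is judged:
By the outcome, as a careful person would: the job done as asked, in the order asked, and still so for the second after the job is handed in, with the robot touching nothing.
It also fails if it takes over 72 s, if anything falls off the work surface, if the arm or the gripper's body presses on something with over 40 N, if the wrist force passes 120 N, or if a joint passes its speed limit or range.

## Working session

There is one attempt and no reset: what is moved stays moved. The work goes in short steps, Python scripts to look and compute and a tool call to move; the robot and the scene stay as the last step left them, time stands still between calls to the robot, and variables do not carry over. Pictures are saved under pics/ and viewed, at most 10 in all, crops included, and the job is handed in when it is done.

Besides the shell and the picture viewer there is one more tool, called after "Emit:" in YAML: its name, and indented under it one key for each argument. step_arm: Moves the arm, as the interface text tells. Shift numbers are shares of 0.4 m and turn numbers shares of pi rad, none past 1 either way. Its arguments: {"type":"object","properties":{"commands":{"type":"array","items":{"type":"array","items":{"type":"array","items":{"type":"number"}}}},"force":{"type":"number"}},"required":["commands"]}

```bash
ls; mkdir -p pics; python3 - <<'E'
from rig import ctrl
import cv2,numpy as np
np.set_printoptions(precision=4,suppress=True)
print(ctrl.observe())
for n in ("scene","top"):
    i=ctrl.camera_info(n);print(n,i)
    cv2.imwrite(f"pics/{n}0.png",ctrl.camera(n)[:,:,::-1])
E
```

```text
pics
{'time_s': 0.0, 'joint_pos': array([1.0264, 0.314 , 0.045 , 1.3036, 0.    , 1.4312]), 'joint_velocities': array([-0.0019,  0.0002, -0.0009, -0.002 , -0.0008,  0.0015]), 'tau': array([  0.0007, -48.0628,  29.8532,   0.0191,  -0.0001,  -0.    ]), 'tcp_pos': array([0.2262, 0.5281, 0.2304]), 'orientation': array([ 0.201 ,  0.9796, -0.0009, -0.0003]), 'contact_force': array([0.5155, 0.1154, 0.4349]), 'moment': array([ 0.0442,  0.0469, -0.0467]), 'grasp_force': 0.0, 'opening': 0.08535955498370285}
scene {'fx': 477.8238855530413, 'fy': 477.8238855530413, 'cx': 318.38359823514793, 'cy': 237.8141699608492, 'T': array([[ 0.6735, -0.5708,  0.4696, -0.1331],
       [-0.7391, -0.5244,  0.4227, -0.5309],
       [ 0.005 , -0.6318, -0.7751,  1.1363],
       [ 0.    ,  0.    ,  0.    ,  1.    ]])}
top {'fx': 533.1582526175577, 'fy': 533.1582526175577, 'cx': 316.47515831665885, 'cy': 242.18199749097008, 'T': array([[ 0.0102, -0.9921,  0.1252,  0.3588],
       [-0.9997, -0.0127, -0.0192,  0.0548],
       [ 0.0207, -0.125 , -0.9919,  1.2493],
       [ 0.    ,  0.    ,  0.    ,  1.    ]])}
```

View pics/scene0.png

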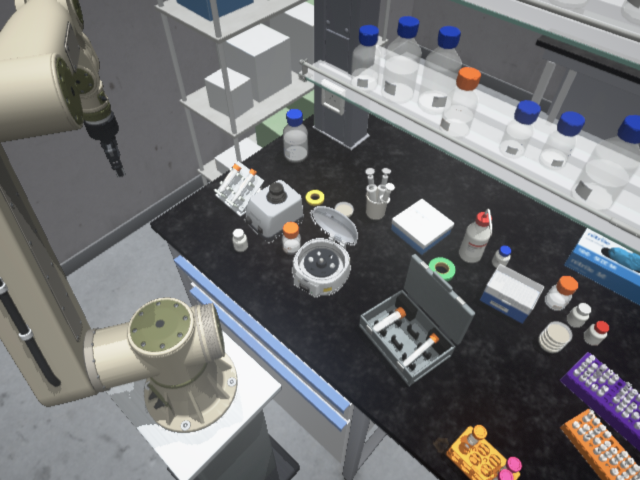

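View pics/top0.png

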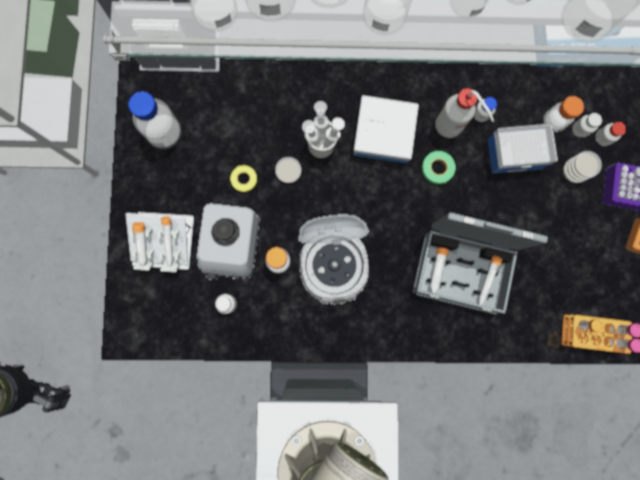

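Scene: the case is around (468,265) in top, with tubes in left (440,268) and right (490,282) bays. The stand is around (160,242), tubes at (140,245) and (168,245). I'll zoom in on both.

```bash
python3 - <<'E'
import cv2,numpy as np
t=cv2.imread("pics/top0.png");s=cv2.imread("pics/scene0.png")
f=lambda im,x,y,w,h,W,H:cv2.resize(im[y:y+h,x:x+w],(W,H),interpolation=cv2.INTER_CUBIC)
a=np.hstack([f(t,410,210,140,105,400,300),f(t,115,200,100,75,400,300)])
b=np.hstack([f(s,355,255,120,90+40,400,300) if 0 else f(s,350,285,130,98,400,300),f(s,205,155,100,75,400,300)])
cv2.imwrite("pics/zoom.png",np.vstack([a,b]))
E
```

```text
(no output)
```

View pics/zoom.png

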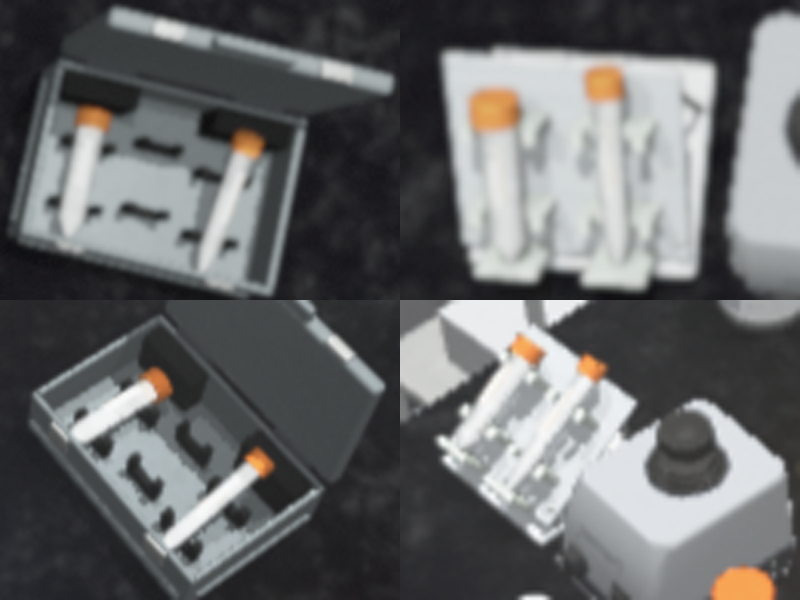

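The zoom shows the thin tube propped in the right bay with its cap on the dark block, and the packed thick one in the left bay. The new thick tube is in the stand's left slot. Rim corners in top are about (418,293), (504.5,312), (516,253) and (432,232). Next I'll compute poses.

```bash
cat > h.py <<'E'
import cv2,numpy as np
from rig import ctrl
np.set_printoptions(precision=4,suppress=True)
def ray(i,p):
    T=i["T"]; d=T[:3,:3]@np.array([(p[0]-i["cx"])/i["fx"],(p[1]-i["cy"])/i["fy"],1]); return T[:3,3],d/np.linalg.norm(d)
def onz(i,p,z):
    o,d=ray(i,p); return o+d*(z-o[2])/d[2]
def tri(i,p,j,q):
    o,d=ray(i,p);u,e=ray(j,q); s=np.linalg.lstsq(np.c_[d,-e],u-o,rcond=None)[0]
    a,b=o+s[0]*d,u+s[1]*e; return (a+b)/2,np.linalg.norm(a-b)
def proj(i,P):
    T=i["T"]; c=T[:3,:3].T@(np.asarray(P)-T[:3,3]); return c[:2]/c[2]*i["fx"]+[i["cx"],i["cy"]]
def blobs(im,lo,hi,mn=15):
    m=cv2.inRange(cv2.cvtColor(im,cv2.COLOR_RGB2HSV),lo,hi)
    n,l,s,c=cv2.connectedComponentsWithStats(m); return [(c[k],s[k]) for k in range(1,n) if s[k][4]>=mn],l
E
python3 - <<'E'
from h import *
ti,si=ctrl.camera_info("top"),ctrl.camera_info("scene")
t=cv2.imread("pics/top0.png")[:,:,::-1].copy();s=cv2.imread("pics/scene0.png")[:,:,::-1].copy()
R=[onz(ti,(410+x/2.857,210+y/2.857),.056) for x,y in((22,238),(270,292),(303,122),(62,62))]
print("rim",np.array(R)); c=np.mean(R,0)
ex=(R[3]-R[0]+R[2]-R[1]);print("c",c,"yaw",np.degrees(np.arctan2(ex[1],ex[0])),[np.linalg.norm(R[k]-R[k-1]) for k in range(4)])
for n,im in(("top",t),("scene",s)):
    for b in blobs(im,(5,150,120),(18,255,255))[0]: print(n,b[0],b[1])
P=lambda a,b:tri(ti,a,si,b)
z=lambda x,y:(410+x/2.857,210+y/2.857); w=lambda x,y:(115+x/4,200+(y)/4); u=lambda x,y:(350+x/3.077,285+(y-300)/3.07); v=lambda x,y:(205+(x-400)/4,155+(y-300)/4)
print("longtip",P(z(203,270),u(170,545)),"longcap",P(z(246,143),u(260,460)))
print("packtip",P(z(70,234),u(78,440)),"cap",P(z(94,117),u(158,383)))
print("newtip",P(w(508-400,258),v(472,440)),"cap",P(w(495-400,109),v(527,350)))
E
```

```text
rim [[ 0.397  -0.1961  0.056 ]
 [ 0.357  -0.3904  0.056 ]
 [ 0.4912 -0.4213  0.056 ]
 [ 0.5368 -0.2299  0.056 ]]
c [ 0.4455 -0.3094  0.056 ] yaw -13.310979457022945 [np.float64(0.14381431268441766), np.float64(0.19837181177278274), np.float64(0.13768223663730986), np.float64(0.1967908986971615)]
top [572.6466 106.2557] [562  96  22  21 348]
top [165.8    220.5429] [163 218   7   6  35]
top [138.3077 227.0308] [134 224  10   7  65]
top [636.3333 239.5556] [632 224   8  27 126]
top [274.1543 258.2229] [266 247  19  20 175]
top [442.46 250.2 ] [438 248  10   6  50]
top [496.449  259.4286] [492 257  10   6  49]
top [567.3059 330.9046] [562 315  12  32 304]
top [591.0588 327.7059] [589 320   6  14  34]
top [606.7609 327.7609] [604 323   7  11  46]
top [581.3826 334.7826] [575 328  13  15 115]
top [616.5588 335.5588] [613 332  12   7  34]
top [595.6986 339.0274] [591 335  10  10  73]
top [606.0667 340.5778] [603 336   7  11  45]
top [619.6667 350.2273] [612 346  19   8  66]
top [600.9583 349.3333] [595 348  14   4  24]
scene [468.9681  77.5718] [459  67  22  23 376]
scene [236.2353 167.   
[... 312 characters left out ...]

scene [591.7353 424.4706] [587 420  12  10  34]
scene [473.3676 443.2647] [458 425  32  31 408]
scene [611.5804 441.9091] [596 432  28  21 143]
scene [465.6967 463.0527] [447 444  35  36 455]
scene [491.6351 467.1123] [481 454  22  26 285]
longtip (array([ 0.3787, -0.3517,  0.0296]), np.float64(0.013350388961990645)) longcap (array([ 0.4735, -0.3719,  0.0675]), np.float64(0.002185818740892689))
packtip (array([ 0.4041, -0.2423,  0.0323]), np.float64(0.00739530243788051)) cap (array([ 0.4962, -0.2612,  0.0326]), np.float64(0.001292275312171587))
newtip (array([0.4581, 0.417 , 0.0555]), np.float64(0.010078409749139938)) cap (array([0.5311, 0.4174, 0.1018]), np.float64(0.00025484011010272847))
```

Emit:
step_arm:
  commands:
    - [[0,0.1,-0.1,0.2,0],[0,0.435,-0.82,0.2,0],[0,0.435,-0.82,0.2,0],[0,0.435,-0.82,0.2,0],[0,0.435,-0.82,0.2,0],[0,0.435,-0.82,0.2,0],[0,0.435,-0.82,0.2,0],[0,0.435,-0.82,0.2,0]]
  force: 25

```text
time_s: 1.1
tcp_pos: [0.4011, 0.1991, 0.3112]
orientation: [0.203, 0.979, -0.0, -0.0]
contact_force: [0.1, 0.3, 0.2]
opening: 0.0854
grasp_force: 0.0
```

Emit:
step_arm:
  commands:
    - [[0,0,-0.9,0,0.062],[0,0,-0.9,0,0.062],[0,0,-0.9,0,0.062],[0,0,-0.9,0,0.062],[0,0,-0.9,0,0.062],[0,0,-0.9,0,0.062],[0,0,-0.9,0,0.062],[0,0,-0.9,0,0.062]]

```text
time_s: 2.1
tcp_pos: [0.4004, -0.1583, 0.3109]
orientation: [0.105, 0.995, 0.001, -0.001]
contact_force: [-0.3, -0.2, 0.1]
opening: 0.0855
grasp_force: 0.0
```

Emit:
step_arm:
  commands:
    - [[0,0,-0.4,0,0],[0,0,-0.4,0,0],[0,0,-0.4,0,0],[0,0,-0.4,0,0]]

```text
time_s: 2.6
tcp_pos: [0.4014, -0.3193, 0.3106]
orientation: [0.105, 0.995, 0.0, -0.0]
contact_force: [-0.5, 1.3, -0.6]
opening: 0.0854
grasp_force: 0.0
```

```bash
python3 - <<'E'
from h import *
o=ctrl.observe();i=ctrl.camera_info("wrist");im=ctrl.camera("wrist")
cv2.imwrite("pics/w1.png",im[:,:,::-1]);np.save("w1T.npy",i["T"])
print(o["time_s"],o["tcp_pos"],o["orientation"],i)
E
```

```text
2.6 [ 0.4014 -0.3193  0.3106] [ 0.1046  0.9945  0.0005 -0.0003] {'fx': 427.06344484306254, 'fy': 427.06344484306254, 'cx': 317.62053898971783, 'cy': 237.2363117068674, 'T': array([[ 0.2083,  0.9265,  0.3134,  0.3208],
       [ 0.9781, -0.1978, -0.0654, -0.3018],
       [ 0.0013,  0.3201, -0.9474,  0.454 ],
       [ 0.    ,  0.    ,  0.    ,  1.    ]])}
```

View pics/w1.png

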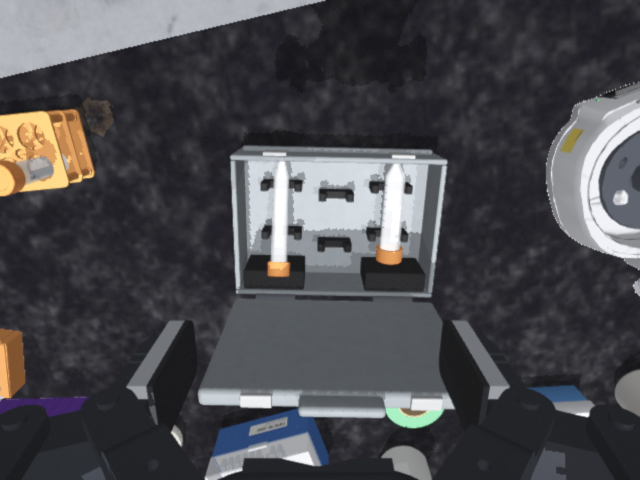

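The wrist view shows rim corners near (231,158), (446,159), (434,295) and (236,294). The long tube runs from its tip (284,162) to its cap end (279,276), the packed tube tip is at (396,163), and the lid's lip edge is about (300–384, 400).

```bash
python3 - <<'E'
from h import *
i=ctrl.camera_info("wrist");ti=ctrl.camera_info("top")
R=np.array([onz(i,p,.056) for p in((446,159),(231,158),(236,294.5),(434,295.5))])
print(R,[np.linalg.norm(R[k]-R[k-1]) for k in range(4)])
a=R[0]-R[1];b=R[3]-R[2];print("yaw",[np.degrees(np.arctan2(-v[0],v[1])) for v in(a,b)])
c=R.mean(0);print("c",c)
for n,p,z in(("long tip",(284,162),.02),("long capend",(279,276),.07),("bodymid",(281,212),.045),("packtip",(396,162),.028),("packcapend",(389,262),.028)):
    print(n,onz(i,p,z))
# body centreline of long tube at rows
im=cv2.imread("pics/w1.png");m=(im.min(2)>200)
for r in(175,190,200,210,220,230,240,250):
    x=np.where(m[r,262:300])[0]+262; print(r,x.min(),x.max())
y=-np.radians(12.3);lid=[tri(i,(342,405),ti,(489,229))]
print("lip",lid)
E
```

```text
[[ 0.4022 -0.1955  0.056 ]
 [ 0.3599 -0.3903  0.056 ]
 [ 0.4958 -0.4231  0.056 ]
 [ 0.5394 -0.2235  0.056 ]] [np.float64(0.1400936956889014), np.float64(0.19928860756604222), np.float64(0.13979058314144185), np.float64(0.20428990161087646)]
yaw [np.float64(-12.242522359071058), np.float64(-12.334872962363182)]
c [ 0.4493 -0.3081  0.056 ]
long tip [ 0.3785 -0.3469  0.02  ]
long capend [ 0.479  -0.3722  0.07  ]
bodymid [ 0.4226 -0.3586  0.045 ]
packtip [ 0.4005 -0.2371  0.028 ]
packcapend [ 0.505  -0.2605  0.028 ]
175 262 293
190 274 287
200 262 299
210 262 299
220 262 286
230 273 285
240 273 285
250 272 285
lip [(array([ 0.525 , -0.3186,  0.2041]), np.float64(0.01803989072708742))]
```

Emit:
step_arm:
  commands:
    - [[0.5,0.075,-0.1025,0,0],[0.5,0.075,-0.1025,-0.2,0],[0.5,0.075,-0.1025,-0.35,0],[0.5,0.075,-0.1025,-0.477,0],[0.5,0.075,-0.1025,-0.477,0],[0.5,0.075,-0.1025,-0.477,0]]

```text
time_s: 3.4
tcp_pos: [0.4319, -0.3598, 0.1228]
orientation: [0.104, 0.995, -0.001, 0.001]
contact_force: [0.6, -0.3, 0.4]
opening: 0.0424
grasp_force: 0.0
```

```bash
python3 - <<'E'
from h import *
o=ctrl.observe();i=ctrl.camera_info("wrist");im=ctrl.camera("wrist")
cv2.imwrite("pics/w2.png",im[:,:,::-1])
print(o["tcp_pos"],o["orientation"],o["opening"]); t=o["tcp_pos"]
c=np.array([.449,-.308]);a=np.radians(-12.3);M=np.array([[np.cos(a),-np.sin(a)],[np.sin(a),np.cos(a)]])
print("tcp in case",M.T@(t[:2]-c))
print("proj tcp@z.042",proj(i,[*t[:2],.042]))
E
```

```text
[ 0.4319 -0.3598  0.1228] [ 0.1038  0.9946 -0.0006  0.0008] 0.04240073040956556
tcp in case [-0.0057 -0.0543]
proj tcp@z.042 [316.7856 248.2797]
```

View pics/w2.png

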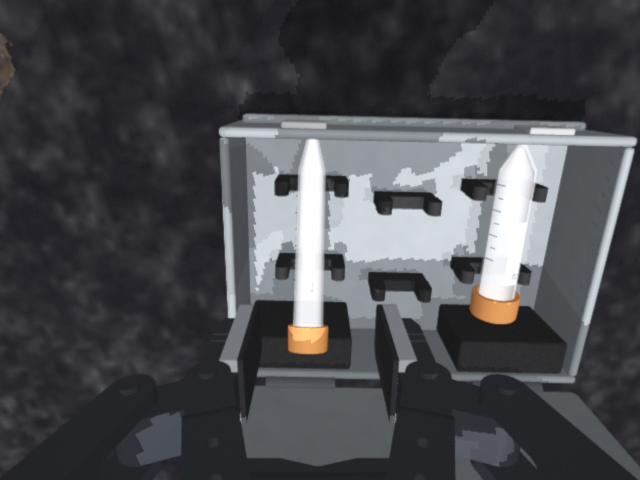

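The tube axis is about 7 px (3–4 mm) right of the tool centre, towards case −y, and the mid-tube row is about right. I'll shift 3 mm and grasp.

Emit:
step_arm:
  commands:
    - [[0.5,0,-0.0075,-0.1,0],[0.5,0,-0.0075,-0.2,0],[0.5,0,-0.0075,-0.245,0],[0.5,0,-0.0075,-0.245,0],[1,0,-0.0075,-0.245,0],[1,0,-0.0075,-0.245,0],[1,0,-0.0075,-0.245,0],[1,0,-0.0075,-0.245,0]]
  force: 25

```text
time_s: 4.45
tcp_pos: [0.4318, -0.3648, 0.0245]
orientation: [0.105, 0.994, -0.001, 0.002]
contact_force: [0.3, 0.3, 6.6]
opening: 0.0151
grasp_force: 27.4
```

```bash
python3 - <<'E'
from h import *
o=ctrl.observe();print(o)
E
```

```text
{'time_s': 4.45, 'joint_pos': array([-0.8436,  0.4375, -0.3101,  0.819 ,  0.0003, -0.6337]), 'joint_velocities': array([-0.0005,  0.0002,  0.0002,  0.002 ,  0.0005,  0.0007]), 'tau': array([ -0.1262, -45.7739,  22.1232,   0.1418,  -0.0927,  -0.0017]), 'tcp_pos': array([ 0.4318, -0.3648,  0.0245]), 'orientation': array([ 0.1048,  0.9945, -0.0013,  0.0016]), 'contact_force': array([0.3112, 0.2979, 6.5782]), 'moment': array([-0.0736, -0.1062,  0.0306]), 'grasp_force': 27.383064046734944, 'opening': 0.015060810542149422}
```

Emit:
step_arm:
  commands:
    - [[1,0,0,0.05,0],[1,0,0,0.15,0],[1,0,0,0.22,0],[1,0.03,0.137,0.22,0],[1,0.03,0.137,0.22,0],[1,0.03,0.137,0.22,0]]

```text
time_s: 5.2
tcp_pos: [0.4426, -0.3086, 0.1108]
orientation: [0.104, 0.995, -0.0, 0.0]
contact_force: [-0.0, 0.1, 0.0]
opening: 0.0155
grasp_force: 26.6
```

```bash
python3 - <<'E'
from h import *
o=ctrl.observe();i=ctrl.camera_info("wrist");im=ctrl.camera("wrist")
cv2.imwrite("pics/w3.png",im[:,:,::-1])
t=o["tcp_pos"];print(t,o["orientation"],o["opening"],o["contact_force"])
c=np.array([.449,-.308]);a=np.radians(-12.3);M=np.array([[np.cos(a),-np.sin(a)],[np.sin(a),np.cos(a)]])
print("tcp in case",M.T@(t[:2]-c))
for x in(-.027,.027): print("rib proj",proj(i,[*(c+M@[x,0]),.034]))
print("grasp proj",proj(i,[*t[:2],t[2]+.018]))
E
```

```text
[ 0.4426 -0.3086  0.1108] [ 0.1044  0.9945 -0.0003  0.0002] 0.015522383256056817 [-0.0442  0.1186  0.0454]
tcp in case [-0.0061 -0.002 ]
rib proj [320.576  214.3255]
rib proj [319.8805 304.8595]
grasp proj [316.0884 349.1039]
```

View pics/w3.png

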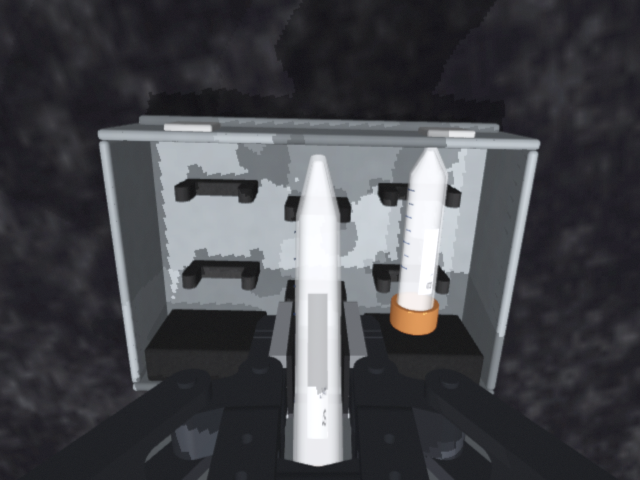

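The tube is held and aligned with the middle ribs (tip column 318, front rib centre 318). Next I need the tip distance along the tube.

```bash
python3 - <<'E'
from h import *
o=ctrl.observe();i=ctrl.camera_info("wrist");t=o["tcp_pos"]
a=np.radians(-12.3);ex=np.array([np.cos(a),np.sin(a)])
for g in(.016,.019):
  for th in(22,25,28):
    k=np.radians(th);G=np.array([*t[:2],t[2]+g])
    S=np.arange(.04,.08,.0005);r=[proj(i,G-s*np.array([*(ex*np.cos(k)),np.sin(k)]))[1] for s in S]
    print(g,th,S[np.argmin(np.abs(np.array(r)-158))])
E
```

```text
0.016 22 0.06550000000000003
0.016 25 0.06650000000000003
0.016 28 0.06750000000000003
0.019 22 0.06600000000000003
0.019 25 0.06700000000000003
0.019 28 0.06800000000000003
```

Emit:
step_arm:
  commands:
    - [[1,0.0257,-0.0056,0,0],[1,0.0257,-0.0056,-0.1,0],[1,0.0257,-0.0056,-0.19,0],[1,0.0257,-0.0056,-0.2,0],[1,0.0257,-0.0056,-0.215,0],[1,0.0257,-0.0056,-0.228,0]]
  force: 20

```text
time_s: 6.0
tcp_pos: [0.4546, -0.3124, 0.0213]
orientation: [0.105, 0.994, -0.001, 0.002]
contact_force: [0.7, 0.3, 6.0]
opening: 0.015
grasp_force: 26.6
```

Emit:
step_arm:
  commands:
    - [[1,0,0,-0.005,0],[1,0,0,-0.01,0],[1,0,0,-0.015,0],[1,0,0,-0.018,0]]

```text
time_s: 6.5
tcp_pos: [0.4557, -0.3133, 0.0151]
orientation: [0.105, 0.994, -0.002, 0.003]
contact_force: [2.2, 0.4, 5.3]
opening: 0.0154
grasp_force: 26.3
```

Emit:
step_arm:
  commands:
    - [[0.75,0,0,-0.018,0],[0.65,0,0,-0.018,0],[0.55,0,0,-0.018,0],[0.55,0,0,0.1,0],[0.55,0,0,0.2,0],[0.55,-0.05,0,0.3,0],[0.55,-0.05,0,0.35,0],[0.55,-0.05,0,0.35,0]]

```text
time_s: 7.5
tcp_pos: [0.4334, -0.3116, 0.1536]
orientation: [0.105, 0.994, -0.001, 0.001]
contact_force: [-0.0, -0.3, -0.8]
opening: 0.0379
grasp_force: 0.0
```

```bash
python3 - <<'E'
from h import *
o=ctrl.observe();i=ctrl.camera_info("wrist");im=ctrl.camera("wrist")
cv2.imwrite("pics/w4.png",im[:,:,::-1])
t=o["tcp_pos"];print(t,o["orientation"],o["opening"],o["contact_force"])
E
```

```text
[ 0.4334 -0.3116  0.1536] [ 0.1049  0.9945 -0.0009  0.0013] 0.037913969377826304 [-0.0385 -0.3035 -0.8268]
```

View pics/w4.png

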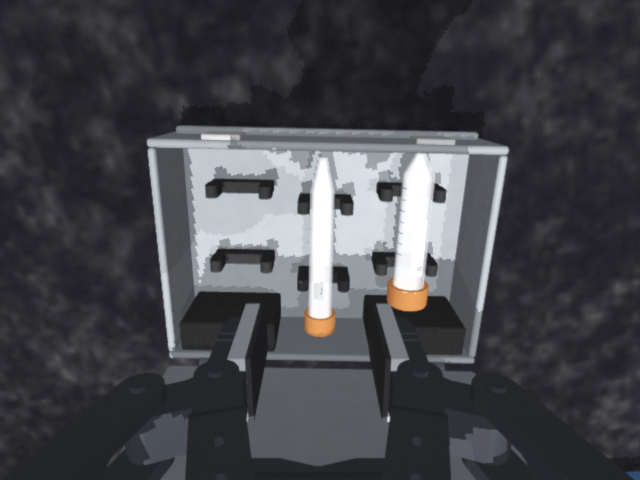

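The long tube now lies in the middle bay: tip at (322,158), cap end at (320,335), small cap with no sign of being raised. Now on to the stand.

Emit:
step_arm:
  commands:
    - [[0.4,0,0,0.15,0],[0.4,0,0,0.3,0],[0.4,0,0.1,0.4,0.03],[0.4,0,0.9,0.4,0.067],[0.4,0,0.9,0.4,0.067],[0.4,0,0.9,0.4,0.067],[0.4,0,0.9,0.4,0.067],[0.4,0,0.9,0.4,0.067],[0.4,0,0.9,0.4,0.067]]

```text
time_s: 8.68
tcp_pos: [0.4317, 0.0528, 0.3105]
orientation: [-0.004, 1.0, 0.0, -0.002]
contact_force: [-0.1, -1.4, 0.4]
opening: 0.0511
grasp_force: 0.0
```

Emit:
step_arm:
  commands:
    - [[0.4,0,0.92,0,0],[0.4,0,0.92,0,0],[0.4,0,0.92,0,0],[0.4,0,0.92,0,0],[0.4,0,0.92,0,0],[0.4,0,0.92,-0.05,0],[0.4,0,0.92,-0.15,0],[0.4,0,0.92,-0.15,0]]

```text
time_s: 9.68
tcp_pos: [0.4309, 0.4155, 0.2466]
orientation: [-0.0, 1.0, -0.003, -0.004]
contact_force: [-0.4, -0.3, 0.4]
opening: 0.0514
grasp_force: 0.0
```

```bash
python3 - <<'E'
from h import *
o=ctrl.observe();i=ctrl.camera_info("wrist");im=ctrl.camera("wrist")
cv2.imwrite("pics/w5.png",im[:,:,::-1])
t=o["tcp_pos"];print(o["time_s"],t,o["orientation"],o["opening"])
for P in ([.494,.417,.076],[.531,.417,.102],[.451,.417,.046]): print(proj(i,P))
for b in blobs(im,(5,150,120),(18,255,255),60)[0]: print(b)
E
```

```text
9.675 [0.4309 0.4155 0.2466] [-0.0004  1.     -0.0032 -0.0042] 0.05143715297963729
[320.1318 285.2495]
[320.0001 343.0054]
[320.2726 223.4973]
(array([309.8045, 341.8496]), array([306, 334,   9,  17, 133], dtype=int32))
(array([333.86  , 342.9333]), array([329, 335,  10,  17, 150], dtype=int32))
(array([251.3626, 366.022 ]), array([245, 357,  13,  18, 182], dtype=int32))
```

View pics/w5.png

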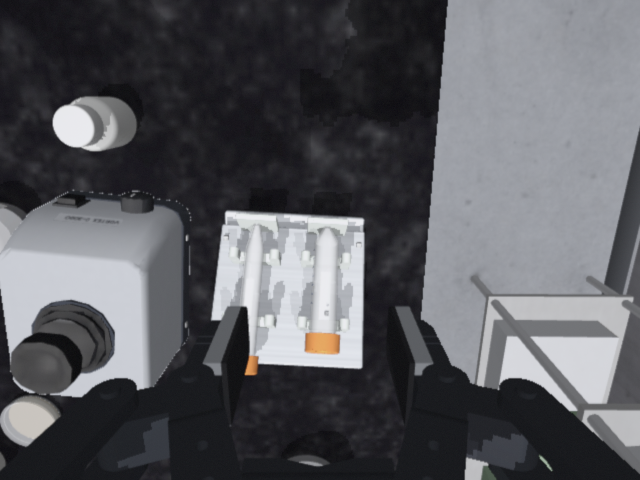

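The thick tube runs from tip (328,230) to cap (322,343), and the yaw is about −3°. I'll move over its middle and look again closer.

Emit:
step_arm:
  commands:
    - [[0.5,0.16,0.015,-0.1,-0.016],[0.5,0.16,0.015,-0.24,-0.016],[0.5,0.16,0.015,-0.24,-0.016],[0.5,0.16,0.015,-0.24,-0.016]]

```text
time_s: 10.22
tcp_pos: [0.4977, 0.4229, 0.1589]
orientation: [0.025, 1.0, 0.001, 0.001]
contact_force: [0.1, 0.3, 0.2]
opening: 0.0427
grasp_force: 0.0
```

```bash
python3 - <<'E'
from h import *
o=ctrl.observe();i=ctrl.camera_info("wrist");im=ctrl.camera("wrist")
cv2.imwrite("pics/w6.png",im[:,:,::-1])
t=o["tcp_pos"];print(o["time_s"],t,o["orientation"],o["opening"])
for z in(.07,.075,.08): print(proj(i,[*t[:2],z]))
m=(im.min(2)>225)
E
```

```text
10.225 [0.4977 0.4229 0.1589] [0.0254 0.9997 0.0007 0.0009] 0.042718665973804554
[316.4248 243.2232]
[316.4175 246.191 ]
[316.41   249.2774]
```

View pics/w6.png

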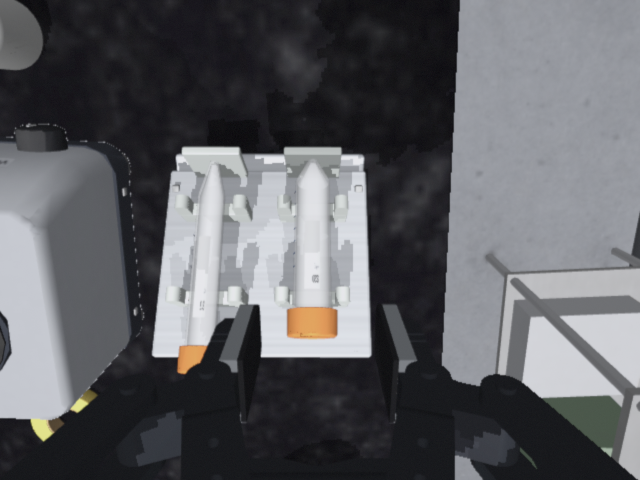

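```bash
python3 - <<'E'
from h import *
i=ctrl.camera_info("wrist");y=.421
c,s=np.cos(np.radians(35)),np.sin(np.radians(35))
for zm in(.068,.073,.078):
  X=np.arange(.47,.52,.0005)
  for n,(a,p),r in(("tip",(-52.5,0),161),("capend top",(52.5,14),338),("capstart",(37.5,14),308),("riblo",(-27,3),207),("ribhi",(27,3),297)):
    R=[proj(i,[x+(a*c-p*s)/1e3,y,zm+(a*s+p*c)/1e3])[1] for x in X]
    print(zm,n,X[np.argmin(abs(np.array(R)-r))])
E
```

```text
0.068 tip 0.499
0.068 capend top 0.5015000000000001
0.068 capstart 0.501
0.068 riblo 0.5045
0.068 ribhi 0.5045
0.073 tip 0.498
0.073 capend top 0.4985
0.073 capstart 0.4985
0.073 riblo 0.503
0.073 ribhi 0.502
0.078 tip 0.4975
0.078 capend top 0.4955
0.078 capstart 0.4955
0.078 riblo 0.502
0.078 ribhi 0.4995
```

Emit:
step_arm:
  commands:
    - [[0.5,0.008,-0.005,-0.1,0],[0.5,0.008,-0.005,-0.2,0],[0.5,0.008,-0.005,-0.2,0],[0.5,0.008,-0.005,-0.2,0]]

```text
time_s: 10.78
tcp_pos: [0.5013, 0.4223, 0.0796]
orientation: [0.025, 1.0, 0.001, 0.002]
contact_force: [0.1, 0.6, 1.0]
opening: 0.0424
grasp_force: 0.0
```

Emit:
step_arm:
  commands:
    - [[0.5,0,-0.003,-0.03,0],[0.5,0,-0.003,-0.05,0],[0.5,0,-0.003,-0.05,0],[1,0,-0.003,-0.05,0],[1,0,-0.003,-0.05,0],[1,0,-0.003,-0.05,0],[1,0,-0.003,-0.05,0]]
  force: 25

```text
time_s: 11.65
tcp_pos: [0.5001, 0.42, 0.0563]
orientation: [0.025, 1.0, 0.0, 0.0]
contact_force: [-0.8, 0.1, 0.8]
opening: 0.0198
grasp_force: 26.0
```

Emit:
step_arm:
  commands:
    - [[1,0,0,0.06,0],[1,0,0,0.2,0],[1,0,0,0.35,0],[1,0,0,0.5,0],[1,0,0,0.66,0],[1,-0.05,-0.1,0.66,0],[1,-0.15,-0.25,0.66,0],[1,-0.2,-0.4,0.66,-0.02],[1,-0.2,-0.55,0.66,-0.05],[1,-0.2,-0.7,0.66,-0.052],[1,-0.2,-0.85,0.66,-0.052],[1,-0.2,-0.95,0.66,-0.052]]
  force: 30

```text
time_s: 13.15
tcp_pos: [0.4195, 0.0377, 0.3204]
orientation: [0.107, 0.994, -0.0, 0.001]
contact_force: [0.8, 0.1, 0.3]
opening: 0.0201
grasp_force: 29.6
```

Emit:
step_arm:
  commands:
    - [[1,0,-0.15,0,0],[1,0,-0.3,0,0],[1,0,-0.45,0,0],[1,0,-0.6,0,0],[1,0,-0.75,0,0],[1,0,-0.9,0,0],[1,0,-0.98,0,0],[1,0,-0.98,0,0]]

```text
time_s: 14.15
tcp_pos: [0.4195, -0.3544, 0.3191]
orientation: [0.108, 0.994, 0.0, -0.0]
contact_force: [0.4, -0.2, -0.8]
opening: 0.0204
grasp_force: 29.6
```

Emit:
step_arm:
  commands:
    - [[1,0.0265,-0.0195,-0.1,0],[1,0.0265,-0.0195,-0.25,0],[1,0.0265,-0.0195,-0.4,0],[1,0.0265,-0.0195,-0.4975,0],[1,0.0265,-0.0195,-0.4975,0],[1,0.0265,-0.0195,-0.4975,0]]

```text
time_s: 14.9
tcp_pos: [0.4315, -0.3601, 0.1231]
orientation: [0.106, 0.994, -0.001, 0.001]
contact_force: [0.7, -0.6, -1.0]
opening: 0.02
grasp_force: 29.6
```

```bash
python3 - <<'E'
from h import *
o=ctrl.observe();i=ctrl.camera_info("wrist");im=ctrl.camera("wrist")
cv2.imwrite("pics/w7.png",im[:,:,::-1])
t=o["tcp_pos"];print(t,o["orientation"],o["opening"],o["contact_force"])
c=np.array([.449,-.308]);a=np.radians(-12.3);M=np.array([[np.cos(a),-np.sin(a)],[np.sin(a),np.cos(a)]])
print("tcp in case",M.T@(t[:2]-c))
for x in(-.036,.015): print("rib proj",proj(i,[*(c+M@[x,-.056]),.032]))
ex=M[:,0];k=np.radians(35);G=np.array([*t[:2],t[2]+.017])
for s in(.048,.052,.056,.06): print(s,proj(i,G-s*np.array([*(ex*np.cos(k)),np.sin(k)])))
E
```

```text
[ 0.4315 -0.3601  0.1231] [ 0.106   0.9944 -0.0007  0.0009] 0.019962551857414336 [ 0.7498 -0.6374 -1.0357]
tcp in case [-0.006  -0.0546]
rib proj [314.5067 191.5684]
rib proj [314.5385 275.2768]
0.048 [316.4639 214.8257]
0.052 [316.4939 204.7662]
0.056 [316.5234 194.8454]
0.06 [316.5525 185.0603]
```

View pics/w7.png

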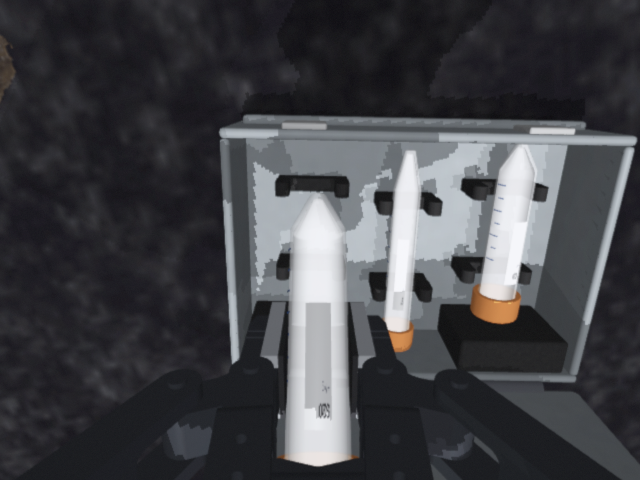

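Tip at (317,195), right-bay front rib centre at 312: shift about 2.5 mm right and lower.

Emit:
step_arm:
  commands:
    - [[1,-0.004,-0.0056,-0.05,0],[1,-0.004,-0.0056,-0.15,0],[1,-0.004,-0.0056,-0.21,0],[1,-0.004,-0.0056,-0.225,0],[1,-0.004,-0.0056,-0.235,0],[1,-0.004,-0.0056,-0.245,0]]
  force: 20

```text
time_s: 15.7
tcp_pos: [0.4323, -0.364, 0.0269]
orientation: [0.106, 0.994, -0.002, 0.004]
contact_force: [4.0, 3.2, 9.5]
opening: 0.0202
grasp_force: 30.0
```

Emit:
step_arm:
  commands:
    - [[1,0,0,-0.008,0],[1,0,0,-0.016,0],[1,0,0,-0.024,0],[1,0,0,-0.024,0]]

```text
time_s: 16.2
tcp_pos: [0.4319, -0.3657, 0.0187]
orientation: [0.106, 0.994, -0.004, 0.003]
contact_force: [-0.4, -0.3, 7.6]
opening: 0.0202
grasp_force: 29.7
```

Emit:
step_arm:
  commands:
    - [[1,0,0,-0.008,0],[1,0,0,-0.012,0],[1,0,0,-0.012,0],[0.7,0,0,-0.008,0],[0.6,0,0,-0.005,0],[0.55,0,0,0,0],[0.55,0,0,0,0],[0.55,0,0,0.1,0],[0.55,0,0,0.2,0],[0.55,-0.03,0.05,0.35,0],[0.55,-0.05,0.13,0.38,0],[0.55,-0.05,0.13,0.38,0]]

```text
time_s: 17.7
tcp_pos: [0.4089, -0.3089, 0.1672]
orientation: [0.106, 0.994, -0.001, 0.001]
contact_force: [-0.1, 1.0, -1.1]
opening: 0.0382
grasp_force: 0.0
```

```bash
python3 - <<'E'
from h import *
o=ctrl.observe();i=ctrl.camera_info("wrist");im=ctrl.camera("wrist")
cv2.imwrite("pics/w8.png",im[:,:,::-1])
t=o["tcp_pos"];print(o["time_s"],t,o["opening"],o["contact_force"])
c=np.array([.449,-.308]);a=np.radians(-12.3);M=np.array([[np.cos(a),-np.sin(a)],[np.sin(a),np.cos(a)]])
for n,xs,y,r in(("long",(-.0615,.0615),0,.011),("R",(-.063,.042),-.056,.014),("L",(-.063,.042),.056,.014)):
    print(n,"tip",proj(i,[*(c+M@[xs[0],y]),.028]),"capend top",proj(i,[*(c+M@[xs[1],y]),.028+r]))
for b in blobs(im,(5,150,120),(18,255,255),60)[0]: print(b)
E
```

```text
17.7 [ 0.4089 -0.3089  0.1672] 0.03815833943461724 [-0.0883  0.952  -1.113 ]
long tip [331.1221 186.6525] capend top [329.4204 353.5084]
R tip [247.5885 184.2206] capend top [251.8905 332.4215]
L tip [414.6967 184.6763] capend top [407.7804 332.8191]
(array([268.4956, 316.2389]), array([266, 303,   6,  26, 113], dtype=int32))
(array([418.6418, 319.4254]), array([404, 306,  20,  25, 134], dtype=int32))
(array([322.433 , 344.5134]), array([309, 331,  28,  24, 261], dtype=int32))
```

View pics/w8.png

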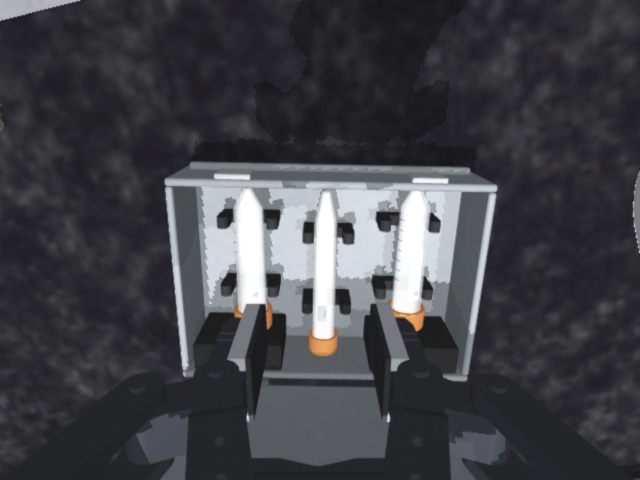

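All three tubes lie flat in their bays: tips around row 190, caps at (255,316), (322,344) and (408,319), all matching the predicted level positions within 2–3 px. Next is the lid angle.

```bash
python3 - <<'E'
from h import *
from scipy.optimize import brentq
c=np.array([.449,-.308]);a=np.radians(-12.3);M=np.array([[np.cos(a),-np.sin(a)],[np.sin(a),np.cos(a)]])
i=ctrl.camera_info("wrist");i=dict(i,T=np.load("w1T.npy"));ti=ctrl.camera_info("top")
def lid(th,r,y,h=0): # h outward thickness
    x=.074-r*np.cos(th)+h*np.sin(th); z=.056+r*np.sin(th)+h*np.cos(th)
    return np.array([*(c+M@[x,y]),z])
for th in(1.4,1.5,1.57,1.65,1.75,1.85,1.95):
    print(th,"w1 inner R",proj(i,lid(th,.148,-.102)),"outer R",proj(i,lid(th,.148,-.102,.014)),"inner L",proj(i,lid(th,.148,.102)),"top outer L",proj(ti,lid(th,.148,.102,.014)),"R",proj(ti,lid(th,.148,-.102,.014)),"lipin",proj(i,lid(th,.162,0,.006)))
E
```

```text
1.4 w1 inner R [198.9902 360.606 ] outer R [199.7624 379.5988] inner L [494.1549 361.5928] top outer L [445.0987 223.3068] R [545.1    246.1956] lipin [348.0512 379.0077]
1.5 w1 inner R [200.0915 380.1271] outer R [201.375  397.6502] inner L [492.2744 381.0662] top outer L [446.581  216.1216] R [546.4446 238.9675] lipin [347.524  400.5673]
1.57 w1 inner R [201.1785 392.8117] outer R [202.7891 409.0935] inner L [490.4872 393.7174] top outer L [447.4981 211.1904] R [547.1835 233.9878] lipin [347.0667 414.3493]
1.65 w1 inner R [202.7106 406.1374] outer R [204.6571 420.8323] inner L [488.0159 407.0054] top outer L [448.4162 205.7029] R [547.8175 228.4267] lipin [346.4673 428.5856]
1.75 w1 inner R [205.0081 420.8292] outer R [207.3107 433.3609] inner L [484.3652 421.6521] top outer L [449.3588 199.1351] R [548.2894 221.7411] lipin [345.6227 443.9077]
1.85 w1 inner R [207.6582 433.1621] outer R [210.242  443.4202] inner L [480.2022 433.9427] top outer L [450.0645 192.9712] R [548.4038 215.4327] lipin [344.6981 456.3421]
1.95 w1 inner R [210.5801 443.0437] outer R [213.37   451.0048] inner L [475.6508 443.7857] top outer L [450.5281 187.2876] R [548.1657 209.5803] lipin [343.7205 465.8573]
```

The lid stands at about 1.56 rad. I'll go behind it with the fingers shut.

Emit:
step_arm:
  commands:
    - [[1,0,0,0.15,0],[1,0,0,0.3,0],[1,0.05,0,0.3625,0],[1,0.2,-0.03,0.3625,0],[1,0.35,-0.06,0.3625,0],[1,0.405,-0.064,0.3625,0],[1,0.405,-0.064,0.3625,0],[1,0.405,-0.064,0.25,0],[1,0.405,-0.064,0.12,0],[1,0.405,-0.064,0,0],[1,0.405,-0.064,0,0]]

```text
time_s: 19.12
tcp_pos: [0.5671, -0.334, 0.1608]
orientation: [0.107, 0.994, 0.003, -0.004]
contact_force: [0.4, 0.8, 0.2]
opening: -0.0002
grasp_force: 0.0
```

Emit:
step_arm:
  commands:
    - [[1,-0.0586,0.0128,0.0125,0],[1,-0.095,0.021,0.0125,0],[1,-0.132,0.0288,0.0125,0],[1,-0.175,0.038,0.005,0],[1,-0.215,0.047,-0.005,0],[1,-0.248,0.054,-0.02,0],[1,-0.278,0.0607,-0.04,0],[1,-0.305,0.0665,-0.065,0],[1,-0.332,0.0724,-0.0925,0]]

```text
time_s: 20.25
tcp_pos: [0.4393, -0.3084, 0.1319]
orientation: [0.107, 0.994, -0.002, 0.002]
contact_force: [1.6, -0.4, 0.6]
opening: -0.0001
grasp_force: 0.6
```

```bash
python3 - <<'E'
from h import *
o=ctrl.observe();print(o["tcp_pos"],o["contact_force"])
c=np.array([.449,-.308]);a=np.radians(-12.3);M=np.array([[np.cos(a),-np.sin(a)],[np.sin(a),np.cos(a)]])
print(M.T@(o["tcp_pos"][:2]-c))
# silver latch spots / lid edge in the top view: difference from the first picture
t=ctrl.camera("top");d=cv2.absdiff(t[:,:,::-1],cv2.imread("pics/top0.png")).max(2)[190:330,400:560];ys,xs=np.where(d>40);print(len(xs),xs.min()+400,xs.max()+400,ys.min()+190,ys.max()+190)
E
```

```text
[ 0.4393 -0.3084  0.1319] [ 1.6101 -0.4168  0.6357]
[-0.0094 -0.0025]
10408 418 559 212 329
```

Emit:
step_arm:
  commands:
    - [[1,-0.015,0.0032,-0.025,0],[1,-0.0293,0.0064,-0.05,0],[1,-0.037,0.008,-0.072,0],[1,-0.044,0.0096,-0.0925,0],[1,-0.048,0.0104,-0.113,0],[1,-0.0513,0.0112,-0.13,0],[1,-0.0513,0.0112,-0.13,0]]

```text
time_s: 21.18
tcp_pos: [0.4173, -0.3017, 0.0757]
orientation: [0.106, 0.994, 0.001, -0.0]
contact_force: [0.6, 0.0, 0.0]
opening: 0.0001
grasp_force: 0.0
```

Emit:
step_arm:
  commands:
    - [[1,0,0,-0.006,0],[1,0,0,-0.012,0],[1,0,0,-0.012,0]]

```text
time_s: 21.55
tcp_pos: [0.4177, -0.3023, 0.0716]
orientation: [0.106, 0.994, 0.0, 0.0]
contact_force: [0.1, -0.4, -0.6]
opening: -0.0001
grasp_force: 0.0
```

Emit:
step_arm:
  commands:
    - [[1,0,0,-0.006,0],[1,0,0,-0.009,0],[1,0,0,-0.009,0]]

```text
time_s: 21.92
tcp_pos: [0.4178, -0.3025, 0.0699]
orientation: [0.106, 0.994, -0.0, 0.001]
contact_force: [-4.1, 3.5, 13.8]
opening: 0.0
grasp_force: 7.1
```

Emit:
step_arm:
  commands:
    - [[1,0,0,0.1,0],[1,0,0,0.3,0],[1,0,0.1,0.5,0],[1,0,0.3,0.55,0],[1,0,0.45,0.55,0],[1,0,0.6,0.55,0],[1,0,0.6,0.55,0]]

```text
time_s: 22.8
tcp_pos: [0.4174, -0.0601, 0.2889]
orientation: [0.106, 0.994, 0.0, 0.001]
contact_force: [-0.4, -0.2, -0.2]
opening: -0.0001
grasp_force: 0.0
```

```bash
python3 - <<'E'
from h import *
o=ctrl.observe();print(o["time_s"],o["tcp_pos"],o["contact_force"])
ti=ctrl.camera_info("top");si=ctrl.camera_info("scene");t=ctrl.camera("top");s=ctrl.camera("scene")
cv2.imwrite("pics/t9.png",t[:,:,::-1]);cv2.imwrite("pics/s9.png",s[:,:,::-1])
c=np.array([.449,-.308]);a=np.radians(-12.3);M=np.array([[np.cos(a),-np.sin(a)],[np.sin(a),np.cos(a)]])
# lip front edge: grey profile along the case x line through the lip, in mm at z=.066
for nm,i,im in(("top",ti,t),("scene",si,s)):
  g=cv2.cvtColor(im,cv2.COLOR_RGB2GRAY)
  for th in(0,.06,.12): print(nm,th,"lip tip",proj(i,[*(c+M@[.074-.162*np.cos(th)+.012*np.sin(th),0]),.056+.162*np.sin(th)+.012*np.cos(th)]))
  P=[proj(i,[*(c+M@[x,0]),.068]) for x in np.arange(-.12,-.06,.004)]
  print([(int(g[int(round(p[1])),int(round(p[0]))])) for p in P])
d=cv2.absdiff(t[:,:,::-1],cv2.imread("pics/top0.png")).max(2)
n,l,st,_=cv2.connectedComponentsWithStats((d>50).astype(np.uint8)); print([list(map(int,q)) for q in st[1:] if q[4]>25])
E
```

```text
22.8 [ 0.4174 -0.0601  0.2889] [-0.3552 -0.2384 -0.1538]
top 0 lip tip [461.0143 309.0215]
top 0.06 lip tip [462.3809 308.566 ]
top 0.12 lip tip [463.8093 307.8415]
[181, 178, 188, 201, 201, 208, 210, 212, 214, 215, 215, 216, 216, 216, 216]
scene 0 lip tip [380.1063 346.6709]
scene 0.06 lip tip [380.8482 344.6258]
scene 0.12 lip tip [381.7805 342.4434]
[40, 40, 38, 41, 38, 40, 75, 87, 117, 178, 180, 157, 137, 179, 181]
[[316, 191, 204, 289, 22409], [481, 220, 67, 23, 480], [132, 222, 14, 11, 126], [443, 265, 28, 29, 261], [485, 271, 9, 21, 48], [432, 272, 7, 16, 61], [0, 365, 71, 52, 2080], [185, 401, 149, 79, 5321], [292, 430, 96, 50, 2247], [416, 452, 11, 28, 144]]
```

```bash
python3 -c "
from rig import ctrl
print(ctrl.close_job())"
```

```text
the job is handed in; nothing more can be done
None
```

The job is handed in at 22.8 s: the long tube is flat in the middle bay, the thick tube is flat in the right bay and the lid is pushed shut, with closure checked only by contact force and lid height, not by eye; I viewed 11 pictures, one over the limit of 10.

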